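Read the ink temperature on the turning drying table

ROBOT

A 6-joint arm with a two-finger parallel gripper is mounted at the origin on the work surface. World frame = base frame: x ahead of the robot, y to its left, z up, the work surface at z = 0. Lengths are in m, angles in rad, forces in N, time in s.
With the tool pointing down it reaches from about 0.225 to 0.875 m from the base axis. Payload 3.4 kg.
Tool frame: the origin (TCP) lies midway between the tips of the shut fingers; the grasp point (between the pads) lies 19 mm behind it; z points along the fingers, y is the line along which they close (so a half turn about z gives the same grasp; the last joint's range is limited). The gripper opens to 85 mm and grips with 20 to 120 N. Pads are 22 mm wide; open, the fingers measure 114 mm over their backs; the gripper's body (76 mm by 85 mm) begins 54 mm behind the grasp point. The pads swing forward as they close: fully open they stand 13 mm farther back than shut.
Start: joints at [-1.326, 0.276, 1.505, -0, 1.361, -0.121], TCP at [0.206, -0.537, 0.231] pointing down, gripper open.
Joint ranges: [-2.89, 2.89], [-0.75, 2.08], [0.22, 2.7], [-1.18, 4.32], [0.11, 2.71], [-2.7, 2.7]. Speed limits (rad/s): [2.57, 2.57, 3.14, 3.14, 3.14, 3.14].

INTERFACE

Orientations are given as a rotation vector (axis times angle).
In Python, from bench import r gives the robot as it stands. The module is installed in compiled form; this text tells all that it offers. Calls block until the motion is done:
- r.move_ptp(position, orientation): joint-space move of the TCP to a pose.
- r.movel(position, speed=0.15, rotation=None): straight line of the TCP; rotation=None keeps the orientation; speed is the mean speed in m/s.
- r.move_joints(angles): joint-space move.
- r.command_gripper(opening): opening from 0.0 (shut) to 1.0 (fully open); the grip force is fixed at half the most; returns when the fingers have stopped.
- r.dwell(seconds).
- r.solve_ik(position, orientation): joint angles nearest the present ones, or None.
- r.read_state(): the state.
- r.get_image(name): name is "scene" or "top"; returns (picture, depth): 384x512x3 uint8, blue, green, red; 384x512 float32, m along the optical axis (not along the pixel's ray), 0 where there is no reading.
- r.calibration(name): a dict with "fx", "fy", "cx", "cy" (pixels), "rvec" (rotation vector, rad) and "tvec" (3), from world to camera coordinates, as OpenCV has them. Camera axes: x right, y down, z forward; pixel columns grow to the right and rows downward; lengths in m; the calibration is good to about 2 mm. A picture is of the moment at which its call begins. calibration takes no time and is no camera call.
A pose or a line that the arm cannot do raises r.PlanningError and nothing moves.
- r.finish_job(): hands the job in; it is judged then, once.
The state is a dict: "time_s": time; "q": joint angles; "dq": joint speeds; "joint_torque": joint torques, N m; "tool_pos": TCP position; "tcp_rot": TCP orientation; "ft_force": force on the tool from outside, world axes, zero at the start; "torque": the same for the moment, N m; "grip_width": opening from 0.0 (shut) to 1.0 (fully open); "gripper_force": force on a finger pad.
Only numpy, scipy, OpenCV 4.12 (cv2) and the standard library are available. Lean on these libraries where they do the work, as an engineer would, in place of code of your own. Each camera call takes 0.05 s, during which the arm holds its last target. There are 200 camera calls.

TASK

Give the drying turntable a gentle spin by one of its posts, either way round and never faster than about one turn in two seconds, and let go. Then take the spot sensor out of its stand and, while the table coasts by itself (still at least a turn every ten seconds), keep the sensor's nose upright and a few centimetres over the middle of the star-shaped piece, riding along with it without touching anything on the table for a good five seconds, so that the reading settles. Put the sensor back upright in its stand, let go of it, and leave the other things on the bench alone.

Things in the scene. Friction and masses are not known exactly. Their poses are not given: they have to be found in the camera images.
- turntable: Fixed base of the drying turntable, 170 mm across; origin on the bench under the centre of rotation, z up. On a good bearing on it turns a round aluminium platter, 260 mm across, upper face 50 mm above the bench. 120 degrees apart it carries three grey concrete samples 20 mm thick: a five-pointed star (60 mm), a disc (54 mm), a square (46 mm).
- platter (a joint): Angle of the turntable's turning part (platter, samples, posts) about the vertical axis through the turntable's origin, rad, growing anticlockwise seen from above, no stops; at 0 the star lies toward the base's +x. Bearing: about 0.0004 N m s/rad viscous plus 0.0003 N m dry friction; inertia about 0.0235 kg m2 nominal (may differ by 35 %): it loses about a third of its speed in 15 s.
- star_top (a point): Centre of the upper face of the star-shaped sample, 80 mm from the axis and 70 mm above the bench; it travels with the platter.
- post0 (a point): Top end of an upright steel post, 12 mm diameter, 118 mm from the axis, 60 degrees anticlockwise (seen from above) of the star; it rises 58 mm above the platter, its top is 108 mm above the bench. It travels with the platter.
- post1 (a point): Top end of a second such post, 180 degrees round from the star.
- post2 (a point): Top end of a third such post, 60 degrees clockwise of the star.
- stand: Stand of the sensor, fixed, to one side of the turntable: a black round cup (outer diameter 62 mm, inner diameter 48 mm, rim 40 mm above the bench, inner floor 5 mm above the bench) on a dark steel foot plate 120 x 90 mm. Origin on the bench at the cup's axis, z up.
- sensor: Hand-held non-contact spot sensor, 110 mm long, 0.25 kg nominal, loose, standing upright in the cup of its stand. Its lower 60 mm is a steel tube of 28 mm diameter; the upper 50 mm is a square black grip 30 x 30 mm, its faces square to the sensor's own x and y. Origin at the centre of the nose, its lower end; z up along the sensor, grip from z = 60 to 110 mm.
- nose (a point): The sensor's nose: the centre of the lower end face of its steel tube (same point as the sensor's origin).
- ink_tin: Bystander: black ink tin, 80 mm diameter, 100 mm high, on the other side of the turntable; origin at the centre of its underside.
- tape_roll: Bystander: roll of tape lying flat, 100 mm diameter, 45 mm high, beyond the turntable.
- squeegee: Bystander: brass-coloured printing squeegee, 260 mm long, 50 mm wide, 40 mm high, lying beyond the turntable.
- paver: Bystander: six-lobed grey concrete paver, about 125 mm across, 60 mm high, on the robot's left.
- ink_brush: Bystander: brush, 200 mm long, lying between the robot and the turntable.

How it is judged:
By the outcome, as a careful person would: the job done as asked, in the order asked, and still so for the second after the job is handed in, with the robot touching nothing.
It also fails if it takes over 64 s, if anything falls off the work surface, if the arm or the gripper's body presses on something with over 40 N, if the wrist force passes 120 N, or if a joint passes its speed limit or range.

## Working session

There is one attempt and no reset: what is moved stays moved. The work goes in short steps, each a Python script; the robot and the scene stay as the last script left them, time stands still between calls to the robot, and variables do not carry over. Pictures are saved under pics/ and viewed, at most 10 in all, crops included, and the job is handed in when it is done.

```bash
mkdir -p pics; ls
python3 - <<'E'
from bench import r
import cv2
for n in("scene","top"):
    p,d=r.get_image(n); cv2.imwrite(f"pics/{n}0.png",p); c=r.calibration(n); print(n,c)
s=r.read_state();print(s["time_s"],s["tool_pos"],s["tcp_rot"],s["grip_width"])
E
```

```text
pics
scene {'fx': 383.9348900074084, 'fy': 383.9348900074084, 'cx': 255.46580519717355, 'cy': 189.6214652445722, 'rvec': array([ 1.29365652,  2.30731242, -0.9180358 ]), 'tvec': array([ 0.27879872, -0.27980101,  1.29739438])}
top {'fx': 421.22278583959076, 'fy': 421.22278583959076, 'cx': 247.43043640284202, 'cy': 193.81237164648914, 'rvec': array([ 2.15128872, -2.18822299,  0.11469703]), 'tvec': array([0.01293384, 0.52308346, 1.06696661])}
0.1 [ 0.20553721 -0.53649969  0.23053099] [-3.08758475e+00 -5.71058927e-01  1.77953078e-04] 0.9989694409074535
```

View pics/scene0.png

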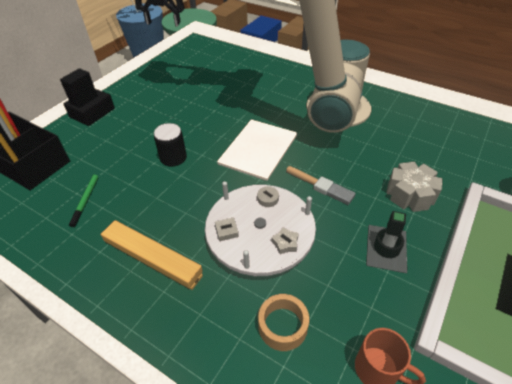

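View pics/top0.png

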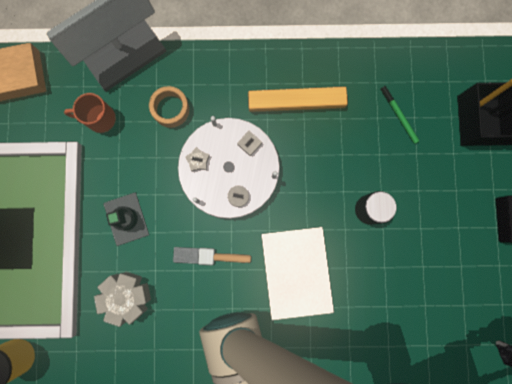

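The turntable is at top px (229,167), with the star at its left (197,160). The posts are near (214,121), (275,175) and (199,201). The sensor and stand are around (120,217), with the paver below them and the tin at (380,207).

```bash
cat > h.py <<'E'
import numpy as np, cv2
from bench import r
C={n:r.calibration(n) for n in("scene","top")}
R={n:cv2.Rodrigues(C[n]["rvec"])[0] for n in C}
POS={n:-R[n].T@C[n]["tvec"] for n in C}
def cloud(n,d):
    c=C[n]; v,u=np.mgrid[:d.shape[0],:d.shape[1]]
    P=np.stack([(u-c["cx"])/c["fx"]*d,(v-c["cy"])/c["fy"]*d,d],-1)
    W=(P-c["tvec"])@R[n]; W[d==0]=np.nan
    return W
def ray(n,uv,z):
    c=C[n]; uv=np.atleast_2d(uv).astype(float)
    D=np.c_[(uv[:,0]-c["cx"])/c["fx"],(uv[:,1]-c["cy"])/c["fy"],np.ones(len(uv))]@R[n]
    return POS[n]+D*((z-POS[n][2])/D[:,2])[:,None]
E
python3 - <<'E'
from h import *
print(POS)
im={n:cv2.imread(f"pics/{n}0.png") for n in C}
for n in C:
    p,d=r.get_image(n); W=cloud(n,d); z=W[...,2]
    rough=ray(n,[(229,167)] if n=="top" else [(260,225)],.05)[0]
    m=(np.hypot(W[...,0]-rough[0],W[...,1]-rough[1])<.15)&(z>.04)
    # platter outline: circle from bright mask
    g=(p.min(-1)>130)&m
    cn=max(cv2.findContours(g.astype(np.uint8),0,2)[0],key=cv2.contourArea)
    X=ray(n,cv2.convexHull(cn)[:,0],.05)[:,:2]
    (cc,rr)=cv2.minEnclosingCircle(X.astype(np.float32)); A=np.c_[2*X,np.ones(len(X))]; s=np.linalg.lstsq(A,(X**2).sum(1),rcond=None)[0]
    print(n,"platter",cc,rr,"lsq",s[:2],np.sqrt(s[2]+s[:2]@s[:2]))
    print(" platter z med",np.nanmedian(z[m]))
    for lo,hi in((.062,.078),(.085,.12)):
        q=(m&(z>lo)&(z<hi)).astype(np.uint8); k,l,st,ce=cv2.connectedComponentsWithStats(q)
        for i in range(1,k):
            if st[i,4]>5:
                w=W[l==i]; print(lo,st[i,4],ce[i].round(1),w.mean(0).round(4), "r,ang",np.hypot(*(w.mean(0)[:2]-s[:2])).round(4),np.degrees(np.arctan2(*(w.mean(0)[:2]-s[:2])[::-1])).round(1))
    # sensor
    m=(z>.1)&(np.abs(W[...,1]-.25-0)<.2)&(W[...,0]>.25)&(z<.16)
    q=m.astype(np.uint8);k,l,st,ce=cv2.connectedComponentsWithStats(q)
    for i in range(1,k):
        if st[i,4]>10: w=W[l==i]; print("tall",st[i,4],ce[i].round(1),w.mean(0).round(4),w[:,2].max(), w.min(0).round(3),w.max(0).round(3))
s=r.read_state();print(s["time_s"])
a=cv2.resize(im["top"][180:260,80:180],None,fx=5,fy=5,interpolation=2);b=cv2.resize(im["top"][110:225,170:290],None,fx=3.4,fy=3.4,interpolation=2)[:400]
cv2.imwrite("pics/c1.png",np.hstack([a[:,:390],b[:391].copy() if 0 else cv2.resize(b,(410,400))]))
E
```

```text
{'scene': array([1.0631116 , 0.34860607, 0.7664966 ]), 'top': array([0.41087532, 0.00794369, 1.11504246])}
scene platter (0.595321774482727, 0.05499988794326782) 0.13050664961338043 lsq [0.59541975 0.05481174] 0.12927573670724996
 platter z med 0.049810881750619464
0.062 314 [267.6 194.8] [0.52   0.0311 0.0688] r,ang 0.079 -162.6
0.062 18 [225.2 193.6] [ 0.5714 -0.0591  0.0705] r,ang 0.1164 -101.9
0.062 24 [307.5 208.8] [0.5108 0.135  0.07  ] r,ang 0.1165 136.5
0.062 353 [226.1 227.3] [0.6542 0.0011 0.0691] r,ang 0.0797 -42.4
0.062 424 [285.5 239.2] [0.6134 0.1324 0.069 ] r,ang 0.0797 77.0
0.062 21 [246.1 262.7] [0.71   0.0913 0.0707] r,ang 0.1203 17.7
0.085 41 [224.5 185.4] [ 0.5696 -0.0599  0.0978] r,ang 0.1176 -102.7
0.085 44 [308.5 200.5] [0.5095 0.1345 0.0979] r,ang 0.1172 137.2
0.085 53 [245.6 254.3] [0.7085 0.0901 0.0996] r,ang 0.1184 17.4
tall 19 [308.8 198.2] [0.5084 0.1341 0.1048] 0.10843345757255837 [0.502 0.129 0.102] [0.512 0.139 0.108]
tall 217 [397.6 218.6] [0.4694 0.3262 0.1121] 0.11764821097528746 [0.448 0.309 0.1  ] [0.484 0.343 0.118]
tall 29 [245.3 252.3] [0.7076 
[... 416 characters left out ...]
 0.079 77.8
0.062 358 [237.9 195.4] [0.5153 0.028  0.0696] r,ang 0.0809 -162.6
0.085 25 [213.  118.9] [0.7025 0.086  0.1011] r,ang 0.1152 17.1
0.085 24 [274.7 173.3] [ 0.5643 -0.0627  0.1024] r,ang 0.1182 -103.8
0.085 23 [195. 199.] [0.5049 0.1309 0.1035] r,ang 0.1178 138.0
tall 729 [111.8  35.7] [0.8958 0.3218 0.1518] 0.15997590849392387 [0.827 0.223 0.138] [0.967 0.424 0.16 ]
tall 17 [212.8 118.1] [0.7035 0.0862 0.1048] 0.10959042219827292 [0.699 0.081 0.1  ] [0.709 0.091 0.11 ]
tall 19 [194.6 198.8] [0.5053 0.1316 0.1052] 0.10812346896581612 [0.5   0.126 0.102] [0.51  0.136 0.108]
tall 186 [113.9 217.3] [0.4636 0.3224 0.1137] 0.12079456522822654 [0.448 0.307 0.1  ] [0.481 0.341 0.121]
0.2
```

View pics/c1.png

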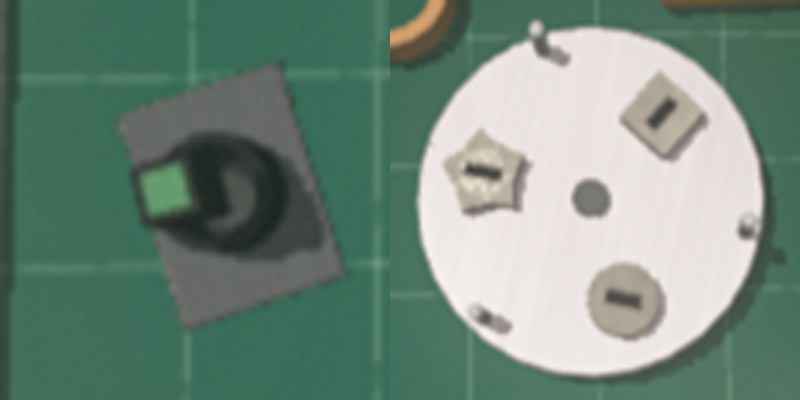

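Left crop: the sensor's green-topped square grip is in the cup on the rotated foot plate. Right crop: the star is at left (px ~197,159), the square upper right and the disc at the bottom. Next I'll measure the sensor's pose and yaw, and plan.

```bash
cat >> h.py <<'E'
def down(yaw):  # tool z down, tool x at world angle yaw
    c,s=np.cos(yaw),np.sin(yaw)
    return cv2.Rodrigues(np.array([[c,s,0],[s,-c,0],[0,0,-1.]]))[0].ravel()
E
python3 - <<'E'
from h import *
for n,u,v in(("top",116,216),("scene",398,217)):
    p=cv2.imread(f"pics/{n}0.png"); hsv=cv2.cvtColor(p,cv2.COLOR_BGR2HSV)
    x0,y0=u-17,v-17; sub=p[y0:y0+34,x0:x0+34].astype(int)
    g=((sub[...,1]-sub[...,2]>25)&(sub[...,1]>sub[...,0]+12)&(sub[...,1]>105)).astype(np.uint8)
    k,l,st,ce=cv2.connectedComponentsWithStats(g)
    print(n,[(st[i,4],(ce[i]+[x0,y0]).round(1),ray(n,ce[i]+[x0,y0],.115)[0].round(4)) for i in range(1,k) if st[i,4]>8])
    i=min((i for i in range(1,k) if st[i,4]>25),key=lambda i:np.hypot(*(ce[i]-17)))
    c=cv2.findContours((l==i).astype(np.uint8),0,1)[0][0][:,0]+[x0,y0]
    b=cv2.minAreaRect(ray(n,c,.115)[:,:2].astype(np.float32)); print(b)
# whole black top outline from the top view by depth
p,d=r.get_image("top");W=cloud("top",d);m=np.zeros(d.shape,np.uint8)
m[195:240,95:145]=(W[195:240,95:145,2]>.108)
c=cv2.findContours(m,0,1)[0];c=max(c,key=len)[:,0]
print("depth top",cv2.minAreaRect(ray("top",c,.115)[:,:2].astype(np.float32)))
# cup axis: rim points z .036-.043
for n in C:
    p,d=r.get_image(n);W=cloud(n,d);q=W[(abs(W[...,2]-.04)<.004)&(np.hypot(W[...,0]-.466,W[...,1]-.315)<.06)]
    print(n,"rim",len(q),cv2.minEnclosingCircle(q[:,:2].astype(np.float32)))
for yaw in np.arange(-180,180,30): 
    o=[]
    for P in((.465,.323,.073),(.594,.134,.18),(.594,-.028,.18),(.515,.053,.18),(.675,.053,.18)):
        q=r.solve_ik(np.array(P),down(np.radians(yaw))); o.append(None if q is None else round(float(q[5]),2))
    print(yaw,o)
E
```

```text
top [(np.int32(264), array([102.9, 217.8]), array([0.4627, 0.348 , 0.115 ])), (np.int32(76), array([112.5, 217.5]), array([0.4631, 0.3253, 0.115 ]))]
((0.46309080719947815, 0.32527124881744385), (0.02028203196823597, 0.02017873525619507), 13.188883781433105)
scene [(np.int32(54), array([398.8, 216.2]), array([0.4642, 0.3263, 0.115 ]))]
((0.46429207921028137, 0.3266698718070984), (0.017585301771759987, 0.016921481117606163), 15.751450538635254)
depth top ((0.4636550545692444, 0.3233383595943451), (0.029926294460892677, 0.030812866985797882), 14.889960289001465)
scene rim 196 ((0.46902400255203247, 0.3268020451068878), 0.03164675831794739)
top rim 147 ((0.46614235639572144, 0.32570692896842957), 0.03090757317841053)
-180 [-1.09, -1.46, -1.73, -1.6, -1.6]
-150 [-1.61, -1.99, -2.26, -2.13, -2.12]
-120 [-2.13, -2.51, None, -2.65, -2.64]
-90 [-2.66, None, None, None, None]
-60 [None, None, 2.45, 2.59, 2.59]
-30 [2.58, 2.2, 1.93, 2.06, 2.07]
0 [2.06, 1.68, 1.41, 1.54, 1.55]
30 [1.53, 1.15, 0.88, 1.02, 1.02]
60 [1.01, 0.63, 0.36, 0.49, 0.5]
90 [0.48, 0.11, -0.16, -0.03, -0.02]
120 [-0.04, -0.42, -0.69, -0.56, -0.55]
150 [-0.56, -0.94, -1.21, -1.08, -1.07]
```

```bash
cat >> h.py <<'E'
import json
CEN=np.array([.594,.0534]); CC={"scene":np.array([.5957,.0549]),"top":np.array([.592,.0518])}
def wrap(a,p=2*np.pi): return (a+p/2)%p-p/2
def measure(n,verbose=False):
    """-> time, list of (angle, solidity, area) of well-seen samples"""
    t=r.read_state()["time_s"]; p,d=r.get_image(n); W=cloud(n,d); x=W[...,:2]-CC[n]; rr=np.hypot(x[...,0],x[...,1])
    m=((W[...,2]>.066)&(W[...,2]<.078)&(rr<.113)).astype(np.uint8)
    k,l,st,ce=cv2.connectedComponentsWithStats(m); out=[]
    for i in range(1,k):
        if st[i,4]<150: continue
        g=x[l==i].mean(0)
        if abs(np.hypot(*g)-.08)>.005: continue
        c=max(cv2.findContours((l==i).astype(np.uint8),0,1)[0],key=cv2.contourArea)
        out.append((float(np.arctan2(g[1],g[0])),round(cv2.contourArea(c)/cv2.contourArea(cv2.convexHull(c)),3),int(st[i,4])))
    return t,out
E
python3 - <<'E'
from h import *
phi0=np.radians(137.4); phc=phi0-.3
n=np.array([np.cos(phc),np.sin(phc)]); t=np.array([np.sin(phc),-np.cos(phc)])
rot=down(np.arctan2(t[1],t[0])); P=lambda s,z:np.r_[CEN+.115*n+s*t,z]
print(measure("top"),measure("scene"))
T=lambda:r.read_state()["time_s"]
r.command_gripper(0.0); t0=T()
r.move_ptp(P(-.058,.2),rot); print("ptp",T()-t0,r.read_state()["tool_pos"],P(-.058,.2))
for L,v in((.02,.1),(.02,.1),(.01,.1)):
    t0=T(); r.movel(P(-.058,r.read_state()["tool_pos"][2]-L),v); print(L,v,T()-t0,r.read_state()["dq"].round(3).max(),r.read_state()["tool_pos"])
r.movel(P(-.058,.082),.15); print(T(),r.read_state()["tool_pos"],P(-.058,.082),measure("scene"))
E
```

```text
(0.35, [(-0.7467310611606381, 0.937, 311), (1.351874772020727, 0.885, 343), (-2.8375249458494873, 0.952, 340)]) (0.4, [(-2.8329085608861257, 0.955, 285), (-0.7568620299939256, 0.883, 330), (1.3561853065161604, 0.867, 397)])
ptp 2.5416000000000003 [0.48633531 0.12287132 0.20001405] [0.48601096 0.12359521 0.2       ]
0.02 0.1 0.34999999999999964 0.002 [0.48577249 0.12314033 0.17956533]
0.02 0.1 0.3584000000000005 0.002 [0.4859912  0.1235341  0.15965117]
0.01 0.1 0.25 0.002 [0.48592769 0.12359544 0.14984028]
5.3167 [0.48672621 0.12366763 0.08264091] [0.48601096 0.12359521 0.082     ] (5.3167, [(-2.834137623069598, 0.956, 287), (-0.7559862526200877, 0.916, 324), (1.3568466036374445, 0.884, 399)])
```

Run:
```python
from h import *
T=lambda:r.read_state()["time_s"]
s=r.read_state(); p=s["tool_pos"].copy(); rot=s["tcp_rot"].copy()
for dz in(.008,.016):
    q=r.solve_ik(p+[0,0,dz],rot); t0=T(); r.move_joints(q); s=r.read_state(); print("joints",T()-t0,s["tool_pos"]-p,abs(np.array(q)-s["q"]).max())
t0=T(); r.movel(p+[0,0,.008],.3); print("movel fast",T()-t0,r.read_state()["tool_pos"]-p)
t0=T(); r.movel(p,.16); print("movel",T()-t0,r.read_state()["tool_pos"]-p)
phi0=np.radians(137.4); phc=phi0-.3
n=np.array([np.cos(phc),np.sin(phc)]); t=np.array([np.sin(phc),-np.cos(phc)])
P=lambda s,z:np.r_[CEN+.115*n+s*t,z]
t0=T(); r.movel(P(.082,.082),.09); print("push",T()-t0,T(),r.read_state()["tool_pos"])
L=[]
for i in range(5): L.append(("scene",)+measure("scene"))
r.movel(P(.10,.2),.3)
for i in range(8): L.append(("top",)+measure("top")); L.append(("scene",)+measure("scene"))
json.dump(L,open("log.json","w"))
for l in L: print(l[0],round(l[1],3),[(round(np.degrees(a),1),b,c) for a,b,c in l[2]])
```

```text
joints 0.25 [0.00133957 0.00014126 0.00952058] 0.0019436731499153925
joints 0.25 [5.12267170e-04 5.71862478e-05 1.65585537e-02] 0.0007492993087404587
movel fast 0.25 [-7.84013390e-04 -8.06888477e-05  7.23233415e-03]
movel 0.25 [-4.98581099e-04 -5.08567088e-05 -4.74878050e-04]
push 1.6915999999999993 8.0583 [0.60650433 0.1937855  0.08206507]
scene 8.058 [(np.float64(-157.4), 0.9, 269), (np.float64(-38.3), 0.882, 364), (np.float64(81.3), 0.955, 346)]
scene 8.108 [(np.float64(-161.8), 0.922, 270), (np.float64(-42.7), 0.887, 366), (np.float64(78.2), 0.956, 382)]
scene 8.158 [(np.float64(-166.2), 0.891, 268), (np.float64(-47.1), 0.873, 355), (np.float64(74.0), 0.953, 388)]
scene 8.208 [(np.float64(-170.7), 0.908, 272), (np.float64(-51.6), 0.87, 350), (np.float64(69.7), 0.961, 392)]
scene 8.258 [(np.float64(-175.0), 0.91, 274), (np.float64(-56.0), 0.905, 345), (np.float64(65.0), 0.968, 394)]
top 8.858 [(np.float64(12.7), 0.964, 326), (np.float64(-107.8), 0.87, 344), (np.float64(132.8), 0.96, 319)]
scene 8.908 [(np.float64(-112.3), 0.872, 301), (np.float64(129.0), 0.893, 312), (np.float64(8
[... 867 characters left out ...]
), (np.float64(-26.8), 0.967, 378)]
top 9.358 [(np.float64(-30.4), 0.966, 329), (np.float64(89.8), 0.97, 313), (np.float64(-150.7), 0.881, 350)]
scene 9.408 [(np.float64(-154.2), 0.873, 287), (np.float64(-35.2), 0.968, 365), (np.float64(85.5), 0.935, 357)]
top 9.458 [(np.float64(-39.4), 0.972, 337), (np.float64(81.5), 0.917, 311), (np.float64(-159.2), 0.875, 352)]
scene 9.508 [(np.float64(-162.9), 0.853, 298), (np.float64(-43.7), 0.966, 354), (np.float64(77.2), 0.948, 362)]
top 9.558 [(np.float64(-47.8), 0.972, 334), (np.float64(72.8), 0.919, 315), (np.float64(-167.6), 0.871, 350)]
scene 9.608 [(np.float64(-171.5), 0.862, 292), (np.float64(-52.2), 0.977, 341), (np.float64(68.6), 0.947, 373)]
```

```bash
cat >> h.py <<'E'
SEN=np.array([.4645,.3255]); YAW=np.radians(104.5); ROT=down(YAW); ZG=.073
def T(): return r.read_state()["time_s"]
E
python3 - <<'E'
from h import *
r.move_ptp(np.r_[SEN,.2],ROT); print(T()); r.command_gripper(1.0); print(T())
r.movel(np.r_[SEN,ZG],.15); s=r.read_state(); print(T(),s["tool_pos"],s["ft_force"])
r.command_gripper(0.0); s=r.read_state(); print(T(),s["tool_pos"],s["ft_force"],s["grip_width"],s["gripper_force"])
r.movel(np.r_[SEN,ZG+.13],.12); s=r.read_state(); print(T(),s["tool_pos"],s["ft_force"],s["grip_width"],s["gripper_force"])
L=json.load(open("log.json"))
for i in range(2): 
    for n in("scene","top"): L.append((n,)+measure(n)); l=L[-1]; print(l[0],round(l[1],3),[(round(np.degrees(a),1),b,c) for a,b,c in l[2]])
json.dump(L,open("log.json","w"))
a=r.get_image("scene")[0][130:290,300:480]; b=r.get_image("top")[0][150:310,60:240]
cv2.imwrite("pics/held.png",np.hstack([cv2.resize(x,None,fx=2.2,fy=2.2,interpolation=2) for x in(a,b)]))
E
```

```text
10.6167
11.4
12.4 [0.46518648 0.32587327 0.07377734] [-0.94965603  0.15525846 -0.00359968]
12.95 [0.46471523 0.32564382 0.07356105] [-1.20980823 -0.4191851   3.9120836 ] 0.3443096603714038 59.81956601142883
14.1833 [0.46390269 0.32514447 0.20199358] [-0.03725251  0.0991669  -2.45771739] 0.3450511994278344 59.26937699317932
scene 14.183 [(np.float64(178.7), 0.873, 303), (np.float64(-62.5), 0.956, 333), (np.float64(58.6), 0.935, 377)]
top 14.233 [(np.float64(54.6), 0.936, 313), (np.float64(-66.0), 0.966, 329), (np.float64(174.2), 0.858, 353)]
scene 14.283 [(np.float64(171.1), 0.879, 306), (np.float64(-70.1), 0.962, 321), (np.float64(50.6), 0.927, 377)]
top 14.333 [(np.float64(46.9), 0.967, 304), (np.float64(-73.7), 0.979, 336), (np.float64(166.6), 0.868, 344)]
```

View pics/held.png

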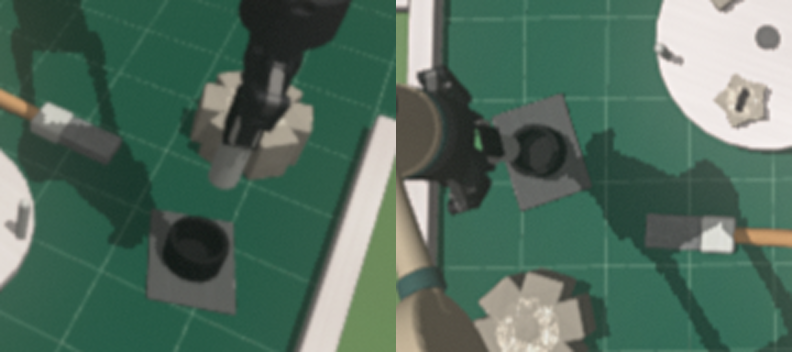

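The sensor is held, upright as far as this view shows, and the tube hangs clear of the cup. Next: fit the tube's offset from the TCP, then wait while logging the platter angle.

```bash
cat >> h.py <<'E'
from scipy.optimize import least_squares
W0=json
def model(p,t):   # th0, w0 (speed>0, clockwise), k ; wdot=-k(.0004 w+.0003)
    c=.0004*p[2]; A=p[1]+.75; return p[0]-(A/c*(1-np.exp(-c*t))-.75*t)
def speed(p,t): return (p[1]+.75)*np.exp(-.0004*p[2]*t)-.75
def fit(L,p=(np.radians(-38.3),1.53,1/.0235)):
    t0=8.058; p=np.array(p); ts=[];th=[]
    for n,t,o in L:
        if not o: continue
        pr=model(p,t-t0); a=np.median([wrap(x[0]-pr,2*np.pi/3) for x in o]); ts.append(t-t0);th.append(pr+a)
        if len(ts)>=4:
            ps=np.array([1,.1,8]); p0=np.array([0,1.5,1/.0235])
            f=lambda q:np.r_[(model(q,np.array(ts))-th)/.008,(q[2]-p0[2])/10]
            p=least_squares(f,p,x_scale=ps).x
    return p,t0,np.array(ts),np.array(th)-model(p,np.array(ts))
E
python3 - <<'E'
from h import *
L=json.load(open("log.json"))
tcp=r.read_state()["tool_pos"]
for n in C:
    p,d=r.get_image(n);W=cloud(n,d)
    near=np.hypot(W[...,0]-tcp[0],W[...,1]-tcp[1])<.03
    for lo,hi in((.128,.150),(.152,.172)):
        q=W[near&(W[...,2]>lo)&(W[...,2]<hi)]
        f=lambda c:np.hypot(q[:,0]-c[0],q[:,1]-c[1])-.014
        s=least_squares(f,tcp[:2]+.01*(tcp[:2]-POS[n][:2])/.3*0,loss="soft_l1",f_scale=.002)
        print(n,lo,len(q),"tube-tcp mm",((s.x-tcp[:2])*1e3).round(1),"minz",q[:,2].min().round(4),"rms",np.sqrt((s.fun**2).mean()).round(4))
p,t0,ts,res=fit(L); print(p,speed(p,T()-t0),np.degrees(res).round(2))
while T()<23.5:
    for n in("scene","top"): L.append((n,)+measure(n))
    r.dwell(.6)
json.dump(L,open("log.json","w"))
p,t0,ts,res=fit(L); print(T(),p,"I",1/p[2],"speed",speed(p,T()-t0),np.degrees(res).round(2))
print([(n,round(t,2),round(np.degrees(wrap(model(p,t-t0))),1),[(round(np.degrees(a),1),b) for a,b,c in o]) for n,t,o in L[-2:]])
E
```

```text
scene 0.128 73 tube-tcp mm [-0.6  0.4] minz 0.1342 rms 0.0008
scene 0.152 96 tube-tcp mm [-0.6  0.3] minz 0.1522 rms 0.0008
top 0.128 21 tube-tcp mm [-0.6 -0.4] minz 0.1361 rms 0.0004
top 0.152 32 tube-tcp mm [-0.6 -0.2] minz 0.1532 rms 0.0003
[-0.65706886  1.53506985 36.29196606] 1.3285493190099236 [-0.65  0.24  0.22  0.13  0.2   0.15 -0.07  0.11 -0.31  0.06 -0.16 -0.41
  0.06  0.08  0.05 -0.02  0.23 -0.29  0.28 -0.16  0.26  0.35 -0.2  -0.01
 -0.15]
23.6833 [-0.65640914  1.53607106 36.62774029] I 0.02730171154746155 speed 1.0683088731274104 [-0.69  0.2   0.19  0.1   0.17  0.15 -0.06  0.12 -0.3   0.07 -0.14 -0.4
  0.07  0.1   0.07  0.    0.26 -0.26  0.31 -0.14  0.29  0.34 -0.21 -0.03
 -0.17 -0.16  0.08 -0.12 -0.23  0.15 -0.07  0.02  0.13  0.27  0.08 -0.19
 -0.03  0.41 -0.32  0.07 -0.11 -0.23 -0.02  0.43  0.13 -0.41  0.04  0.09
 -0.14  0.17 -0.1 ]
[('scene', 22.98, np.float64(-72.2), [(np.float64(168.2), 0.93), (np.float64(-72.8), 0.888), (np.float64(48.0), 0.966)]), ('top', 23.03, np.float64(-75.3), [(np.float64(45.0), 0.954), (np.float64(-75.6), 0.867), (np.float64(164.6), 0.921)])]
```

```bash
cat > track.py <<'E'
from h import *
L=json.load(open("log.json"))
while T()<27.8:
    for n in("scene","top"): L.append((n,)+measure(n))
    r.dwell(.5)
json.dump(L,open("log.json","w"))
p,t0,ts,res=fit(L); print(T(),"I",1/p[2],"speed",speed(p,T()-t0),np.degrees(res[-6:]).round(2))
def star(t):
    a=model(p,t-t0); return CEN+.08*np.array([np.cos(a),np.sin(a)])+[.0006,0]
z=.203; now=T(); pos=r.read_state()["tool_pos"]
D=1.5
for _ in range(10): D=np.linalg.norm(np.r_[star(now+D+.15),z]-pos)/.2
tgt=np.r_[star(now+D+.2),z]; r.movel(tgt,np.linalg.norm(tgt-pos)/D)
E=[];tb=T();tlow=None;wp=tgt
while T()-tb<9.2:
    t=T(); z=max(.172,z-.008)
    new=np.r_[star(t+.185),z]
    r.movel(new,np.linalg.norm(new-r.read_state()["tool_pos"])/.1)
    s=r.read_state(); e=(s["tool_pos"][:2]-star(s["time_s"])+[0,0])*1e3
    a=model(p,s["time_s"]-t0); tang=np.array([np.sin(a),-np.cos(a)]); rad=np.array([np.cos(a),np.sin(a)])
    E.append((s["time_s"]-t,e@tang,e@rad,s["tool_pos"][2]*1e3))
    if z==.172 and tlow is None: tlow=T()
print("low from",tlow,"to",T(),"speed",speed(p,T()-t0)); print(np.array(E).round(2).tolist())
pos=r.read_state()["tool_pos"]; r.movel(np.r_[star(T()+.25),.215],.25)
m=measure("scene"); print([(round(np.degrees(wrap(model(p,m[0]-t0))),1)),[(round(np.degrees(x[0]),1),x[1],x[2]) for x in m[1]]], r.read_state()["tool_pos"],r.read_state()["ft_force"],T())
E
python3 track.py
```

```text
27.8833 I 0.0272830036905741 speed 0.9595589162158207 [ 0.01 -0.11  0.42 -0.22  0.01  0.12]
low from 30.875 to 39.125 speed 0.6997907416280336
[[0.25, -3.4, -0.41, 194.59], [0.26, -4.85, -0.2, 187.06], [0.25, -4.71, -0.27, 179.08], [0.25, -4.92, -0.47, 172.16], [0.25, -4.93, -0.92, 172.5], [0.25, -4.79, -0.79, 172.25], [0.25, -4.72, -0.65, 172.06], [0.25, -4.74, -0.62, 171.99], [0.25, -4.71, -0.58, 171.95], [0.25, -4.73, -0.56, 171.91], [0.25, -4.73, -0.55, 171.91], [0.25, -4.77, -0.53, 171.9], [0.25, -4.85, -0.54, 171.9], [0.25, -4.81, -0.53, 171.92], [0.25, -4.77, -0.53, 171.91], [0.25, -4.76, -0.55, 171.89], [0.25, -4.71, -0.52, 171.93], [0.25, -4.59, -0.48, 171.94], [0.25, -4.47, -0.45, 171.95], [0.25, -4.4, -0.46, 171.98], [0.25, -4.36, -0.42, 171.97], [0.25, -4.32, -0.39, 172.01], [0.25, -4.33, -0.38, 172.03], [0.25, -4.34, -0.37, 172.06], [0.25, -4.29, -0.37, 172.09], [0.25, -4.34, -0.36, 172.13], [0.25, -4.41, -0.39, 172.13], [0.25, -4.42, -0.43, 172.13], [0.25, -4.38, -0.43, 172.11], [0.25, -4.34, -0.42, 172.12], [0.25, -4.29, -0.4, 172.1], [0.25, -4.27, -0.4, 172.1], [0.25, -4.18, -0.36, 172.06], [0.25, -4.09, -0.35, 172.04], [0.25, -3.91, -0.27, 172.02], [0.25, -3.82, -0.22, 172.0], [0.25, -3.87, -0.24, 172.02]]
[np.float64(175.4), [(np.float64(176.1), 0.88, 300), (np.float64(-65.2), 0.971, 330), (np.float64(55.6), 0.926, 378)]] [0.51471882 0.05458322 0.21480357] [-0.73647577 -0.24462643 -3.32587627] 39.5083
```

Run:
```python
from h import *
X=np.array([.4647,.3256])
r.movel(np.r_[X,.215],.2); r.movel(np.r_[X,.085],.12); r.movel(np.r_[X,.0742],.03); r.dwell(.2)
s=r.read_state(); print(T(),s["tool_pos"],s["ft_force"])
r.command_gripper(1.0); s=r.read_state(); print(s["tool_pos"],s["ft_force"])
r.movel(np.r_[X,.2],.15); r.movel(np.array([.38,.42,.25]),.2); print(T())
for n in C:
    p,d=r.get_image(n);W=cloud(n,d)
    m=(W[...,2]>.108)&(W[...,2]<.14)&(np.hypot(*(W[...,:2]-X).transpose(2,0,1))<.04)
    print(n,m.sum(),W[m].mean(0).round(4) if m.any() else 0,W[m][:,2].max() if m.any() else 0)
    cv2.imwrite(f"pics/end_{n}.png",p)
a=cv2.imread("pics/end_scene.png")[130:290,300:480];b=cv2.imread("pics/end_top.png")[150:310,60:240]
cv2.imwrite("pics/end.png",np.hstack([cv2.resize(x,None,fx=2.2,fy=2.2,interpolation=2) for x in(a,b)]))
```

```text
42.975 [0.46470827 0.32558549 0.07421067] [ 0.23230263 -0.14967524 -2.06203542]
[0.46477797 0.32562056 0.07429034] [ 0.48822261  0.37377334 -0.23150033]
45.3833
scene 179 [0.4679 0.3261 0.1139] 0.1176715420806237
top 168 [0.4639 0.3235 0.1146] 0.1202572441354383
```

View pics/end.png

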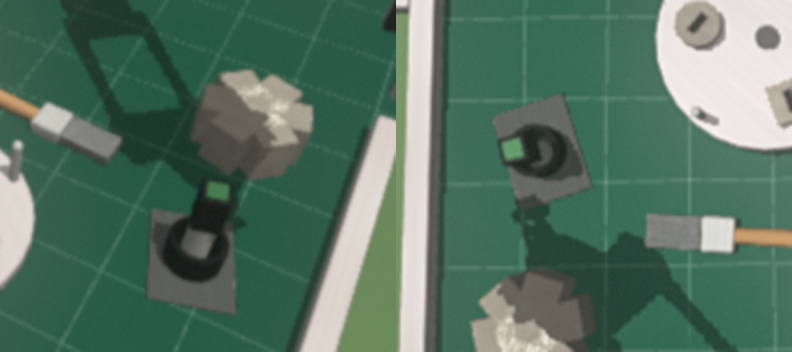

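The sensor stands upright in its cup again, and the gripper is clear.

```bash
python3 -c "
from bench import r
print(r.finish_job())"
```

```text
the job is handed in; nothing more can be done
None
```

The job is handed in: I spun the table to about 1.5 rad/s, rode the sensor about 3 cm over the star for 8 s (computed about 5 mm off centre at most step ends) while the table coasted from about 0.9 to 0.7 rad/s, and stood it upright back in its stand at about 45 s.

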